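# Steer the laser turret onto the ball sensor, then open the shutter

## Task

With a fingertip, gently push the steering turret's pointer arm round until it points straight at the middle of the ball-shaped sensor and let it rest there; only then push the shutter lever on top of the laser box all the way over to its other side. Grasp and lift nothing: the turret's stand must not be shoved along, the three things on posts and the small things lying about stay where they are, and the pointer still points at the ball when you are done.

Things in the scene. Friction and masses are not known exactly. Their poses are not given: they have to be found in the camera images.
- stand: Loose, heavy (2.2 kg) turret stand: aluminium plate 110 x 110 x 12 mm on the table, a column, a dial disc 80 mm across with its top at 60 mm. Origin: centre of the plate's underside, on the vertical turning axis, z up, x the pointer's zero direction. The laser box is on its -y side; the three things on posts are 205 to 255 mm from the axis on its +x side.
- hub (a point): Point on the turret's vertical turning axis at the mid-height of the pointer arm, 77 mm above the table (axes as the stand). Round the axis sits a black turning head, 58 mm across, up to 111 mm above the table.
- pointer (a joint): Turn of the pointer arm about the vertical axis, rad: 0 when it points along the stand's +x, growing counter-clockwise seen from above; stops at -1.5 and 2.4. Stiff bearing (0.06 N m of friction, about half a newton at the push radius): it stays where it is left. It starts to the left (counter-clockwise) of all three things on posts.
- pointer_tip (a point): Sharp tip of the pointer arm, 153 mm from the axis, 77 mm above the table; its x axis is the pointing direction. The arm is a steel bar 14 mm wide and high (70 to 84 mm above the table), square to 135 mm from the axis, then tapered. Below it, beyond the stand's plate, only things at most 30 mm high. A blunt counterweight sticks out 55 mm on the opposite side; a brass nozzle points the arm's way.
- ball (a point): Centre of the ball-shaped sensor: a white ball 60 mm across on a post with a round foot 54 mm across; the centre is 68 mm above the table. Loose, 0.4 kg. It may stand at any of three places round the turret.
- ball_sensor: The same ball sensor; origin at the centre of its foot's underside, z up. To be pointed at, not moved.
- cube_camera: Bystander on a post: black cube 48 mm, top 94 mm above the table, foot 54 mm across. Loose; origin at the foot's underside.
- beam_dump: Bystander on a post: upright aluminium can 38 mm across (with a 42 mm collar), top 98 mm above the table, foot 54 mm across. Loose; origin at the foot's underside.
- shutter (a joint): Shutter lever on top of the laser box, rad: 0 leaning to the laser box's -x side (shutter closed, towards the robot), 1.0 leaning to its +x side (open, at its stop), upright at 0.5. It starts at or close to 0 and stays where it is left (0.06 N m of friction, about 1 N at the knob).
- shutter_tip (a point): Centre of the lever's black ball knob, 26 mm across, at the end of a 10 mm thick steel stem 70 mm from the pivot.
- lever_pivot (a point): Pivot of the shutter lever, 142 mm above the table; the point's axes are the laser box's: the lever swings in its x-z plane, about y. A block 70 x 50 mm (x, y) round the pivot rises to 145 mm, a shaft to 155 mm.
- laser_box: Fixed black laser box, 100 x 170 mm (x, y), top 120 mm above the table, brass beam nozzle on its +y end towards the turret; the lever stands on its top, 20 mm towards +y from its middle. Origin: under its middle on the table. Its x and y axes are parallel to the stand's.
- spare_post: Bystander: upright steel post 13 mm across, 60 mm tall; origin at the underside.
- screwdriver: Bystander: screwdriver 170 mm long lying on the table, 26 mm thick; origin under its middle.
- hex_keys: Bystander: folding hex-key holder with keys out, about 75 x 26 x 18 mm, keys along its +x; origin under the holder.
- lens_mount: Bystander: dark lens ring 44 mm across, 12 mm high, flat on the table; origin at its underside.
- mount_block: Bystander: aluminium block 40 x 30 x 30 mm; origin at its underside.
Not all that is in view belongs to the job. Leave any pink or red look-alike of the ball_sensor alone.

How it is judged:
By the outcome, as a careful person would: the job done as asked, in the order asked, and still so for the second after the job is handed in, with the robot touching nothing.
It also fails if it takes over 53 s, if anything falls off the work surface, if the arm or the gripper's body presses on something with over 40 N, if the wrist force passes 120 N, or if a joint passes its speed limit or range.

## Robot

A 6-joint arm with a two-finger parallel gripper is mounted at the origin on the work surface. World frame = base frame: x ahead of the robot, y to its left, z up, the work surface at z = 0. Lengths are in m, angles in degrees, forces in N, time in s.
With the tool pointing down it reaches from about 0.35 to 0.875 m from the base axis. Payload 4.2 kg.
Tool frame: the origin (TCP) lies midway between the tips of the shut fingers; the grasp point (between the pads) lies 19 mm behind it; y points along the fingers, z is the direction in which the jaws open and shut, and the axes are right-handed (so a half turn about y gives the same grasp; the last joint's range is limited). The gripper opens to 87 mm and grips with 3 to 60 N. Pads are 19 mm wide; open, the fingers measure 117 mm over their backs; the gripper's body (75 mm by 190 mm) begins 51 mm behind the grasp point.
Start: joints at [89.76, 22.042, 0.453, 0, -68.411, -14.817], TCP at [0.162, 0.604, 0.223] pointing down, gripper open.
Joint ranges: [-179.83, 179.83], [-69.29, 118.12], [-61.27, 80.66], [-181.25, 117.63], [-171.15, -9.14], [-177.46, 177.46]. Speed limits (degrees/s): [159.86, 159.86, 180, 180, 180, 180].

## Interface

Orientations are given as [roll, pitch, yaw] about the fixed x, y, z axes, in that order (R = Rz(yaw) Ry(pitch) Rx(roll)).
In Python, from workcell import env gives the robot as it stands. The module is installed in compiled form; this text tells all that it offers. Calls block until the motion is done:
- env.goto(position, orientation): joint-space move of the TCP to a pose.
- env.move_straight(position, rotation=None, rate=0.15, force_limit=None): straight line of the TCP; rotation=None keeps the orientation; rate is the mean speed in m/s. With force_limit (N) it stops when the force on the tool has changed by that much, and returns True; else False.
- env.set_joints(angles): joint-space move.
- env.gripper_to(opening, grasp_force=None): opening from 0.0 (shut) to 1.0 (fully open); grasp_force is the grip in N (None keeps the last); returns when the fingers have stopped.
- env.dwell(seconds).
- env.inverse_kinematics(position, orientation): joint angles nearest the present ones, or None.
- env.read_state(): the state.
- env.grab_frame(name): name is "scene" or "top"; returns a dict with "image" (480x640x3 uint8, blue, green, red), "fx", "fy", "cx", "cy" (pixels), "D" ([k1, k2, p1, p2, k3] as OpenCV has them; the pictures are not rectified), "position" and "orientation" of the camera in the world. Camera axes: x right, y up, looking along -z (the intrinsics and any distortion apply to the point x, -y, -z); pixel columns grow to the right and rows downward; lengths in m; the calibration is good to about 2 mm. A picture is of the moment at which its call begins. There is no depth.
A pose or a line that the arm cannot do raises env.Unreachable and nothing moves.
- env.close_job(): hands the job in, once; it reports no verdict.
Trained networks look in a picture, given as the dict that the camera call returned (one of the last four; its "shot" number tells which), for a name from the list of things; names that differ only in an ending like _2 or _b are one class to them, and where a whole thing is asked for, a point or a joint stands for the part that bears it (a point fixed in the world has none). Each returns a list of dicts, best first, with "score" (0 to 1); they miss things now and then, are a little off and sometimes report something else, mostly with a low value. They report only what shows in the picture. A call takes as long as a camera call. They do not tell look-alikes from the thing itself.
- env.search_frame(picture, thing): "xyz" ([x, y, z] in m, in world coordinates, good to about 4 mm: the middle of the surface that is visible of it).
- env.trace(picture, thing): "mask" (480x640 bool, what is visible of it).
The state is a dict: "clock": time; "joint_positions": joint angles; "qvel": joint speeds; "joint_torque": joint torques, N m; "position": TCP position; "tool_rot": TCP orientation; "force": force on the tool from outside, world axes, zero at the start; "wrist_torque": the same for the moment, N m; "opening": opening from 0.0 (shut) to 1.0 (fully open).
Only numpy, scipy, OpenCV 4.12 (cv2) and the standard library are available. Lean on these libraries where they do the work, as an engineer would, in place of code of your own. Each camera call takes 0.05 s, during which the arm holds its last target. There are 200 camera calls.

## Working session

There is one attempt and no reset: what is moved stays moved. The work goes in short steps, each a Python script; the robot and the scene stay as the last script left them, time stands still between calls to the robot, and variables do not carry over. Pictures are saved under pics/ and viewed, about 8 in all and at most 12, crops included, and the job is handed in when it is done.

```bash
mkdir -p pics; ls; python3 - <<'E'
from workcell import env
import cv2,numpy as np
s=env.read_state();print(s)
for n in("scene","top"):
    f=env.grab_frame(n);cv2.imwrite(f"pics/{n}0.png",f["image"])
    print(n,f["position"],f["orientation"],f["fx"],f["fy"],f["cx"],f["cy"],f["D"])
    for t in["stand","hub","pointer","pointer_tip","ball","ball_sensor","cube_camera","beam_dump","shutter","shutter_tip","lever_pivot","laser_box","spare_post","screwdriver","hex_keys","lens_mount","mount_block"]:
        print(t,[(np.round(d["xyz"],3).tolist(),round(d["score"],2)) for d in env.search_frame(f,t)[:3]])
print(env.read_state()["clock"])
E
```

```text
pics
{'clock': 0.0, 'joint_positions': array([ 8.97575669e+01,  2.20906417e+01,  3.78936086e-01, -3.07113943e-02,
       -6.84095608e+01, -1.48162281e+01]), 'qvel': array([-0.07921274,  0.05089849, -0.02400682, -0.03300031, -0.07863385,
       -0.03247497]), 'joint_torque': array([-1.03268168e-03, -3.90665388e+01,  1.87403905e+01,  4.21973526e+00,
        1.09358621e-02, -2.14380366e-04]), 'position': array([0.16219995, 0.60295864, 0.22145063]), 'tool_rot': array([-8.98754665e+01,  3.42693970e-03,  1.64930011e+02]), 'force': array([-0.41381076, -0.18609635,  0.97300127]), 'wrist_torque': array([-0.01319586, -0.01234212, -0.00475479]), 'opening': 0.9989559548506015}
scene [ 1.03978834 -0.243785    0.86322793] [35.69181033 -0.81032416 60.01333325] 455.5152720760102 455.5152720760102 318.4636167297549 246.81997540023872 [0.02296656 0.         0.         0.         0.        ]
stand [([0.517, -0.026, 0.062], 0.57)]
hub [([0.514, -0.02, 0.059], 0.94)]
pointer [([0.506, -0.019, 0.086], 0.58)]
pointer_tip [([0.505, -0.016, 0.088], 0.6)]
ball [([0.781, 0.155, 0.082], 0.93), ([0.848, 0.0, 0.0
[... 1190 characters left out ...]
sensor [([0.766, 0.158, 0.086], 0.96), ([0.654, 0.255, 0.082], 0.74), ([0.836, 0.009, 0.086], 0.6)]
cube_camera [([0.697, -0.131, 0.094], 0.72), ([0.523, -0.26, 0.21], 0.18)]
beam_dump [([0.591, 0.175, 0.091], 0.86)]
shutter [([0.52, -0.262, 0.213], 0.62)]
shutter_tip [([0.526, -0.262, 0.211], 0.54), ([0.491, -0.011, 0.059], 0.21)]
lever_pivot [([0.547, -0.258, 0.126], 0.95)]
laser_box [([0.549, -0.259, 0.122], 0.76), ([0.437, 0.184, 0.017], 0.65), ([0.578, 0.065, 0.012], 0.58)]
spare_post [([0.412, -0.217, 0.05], 0.42)]
screwdriver [([0.41, -0.13, 0.024], 0.64)]
hex_keys [([0.435, 0.184, 0.016], 0.6)]
lens_mount [([0.577, 0.068, 0.014], 0.48)]
mount_block [([0.589, -0.04, 0.033], 0.71)]
1.8
```

View pics/top0.png

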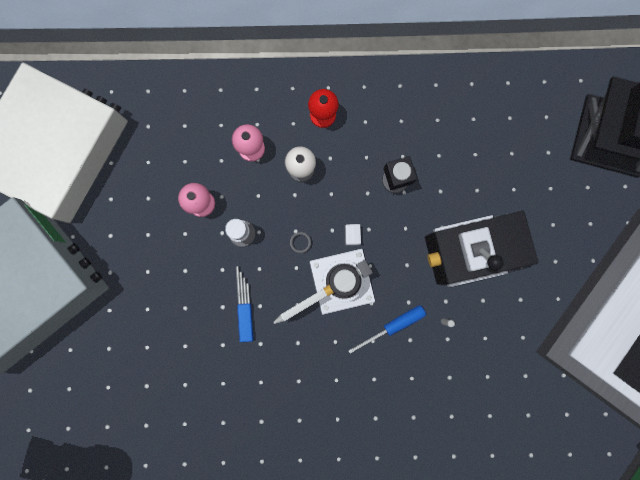

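View pics/scene0.png

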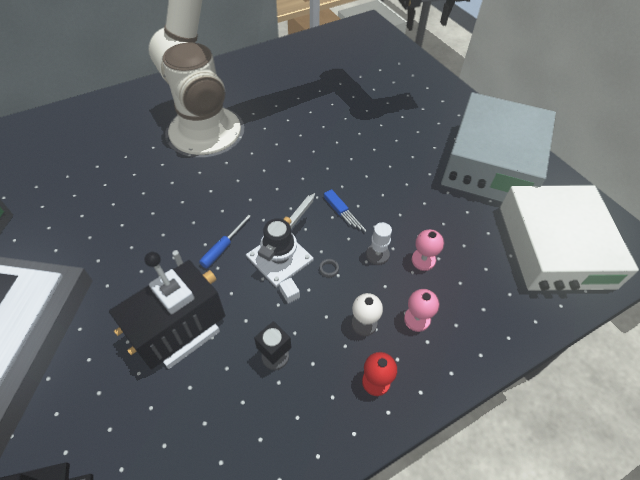

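The top view shows the white ball at (300,163), the turret head at (344,281) and the pointer tip at (276,322). The dump is at (238,231), the cube at (400,173) and the knob at (495,263). The pointer has to swing clockwise past the dump to reach the ball.

```bash
cat > h.py <<'E'
from workcell import env
import cv2,numpy as np
from scipy.spatial.transform import Rotation as R
def back(f,px,z):
    K=np.array([[f["fx"],0,f["cx"]],[0,f["fy"],f["cy"]],[0,0,1]])
    p=cv2.undistortPoints(np.asarray(px,float).reshape(-1,1,2),K,np.array(f["D"])).reshape(-1,2)
    d=R.from_euler("xyz",f["orientation"],degrees=True).apply(np.c_[p[:,0],-p[:,1],-np.ones(len(p))])
    o=np.array(f["position"]);return o+d*((z-o[2])/d[:,2])[:,None]
def ball(f,near=(0.735,0.06)):
    """white ball centre: ellipse of the bright silhouette inside the net's mask nearest 'near'"""
    best=None
    for d in env.trace(f,"ball"):
        v,u=np.nonzero(d["mask"])
        if len(u)<50: continue
        hsv=cv2.cvtColor(f["image"],cv2.COLOR_BGR2HSV)
        w=np.median(hsv[v,u,1])
        c=back(f,[[u.mean(),v.mean()]],.068)[0]
        if w<60 and np.hypot(*(c[:2]-near))<.08:
            best=d["mask"];break
    if best is None: return None,None
    m=best.astype(np.uint8); 
    c=max(cv2.findContours(m,0,1)[0],key=cv2.contourArea)
    dt=cv2.distanceTransform(np.pad(m,1),cv2.DIST_L2,5)   # holes none assumed
    cc=cv2.minEnclosingCircle(c)
    dt2=cv2.distanceTransform(cv2.drawContours(np.zeros_like(m),[c],-1,1,-1),cv2.DIST_L2,5)
    r=dt2.max();v,u=np.nonzero(dt2>r-.7)
    px=(u.mean(),v.mean());print("ball px",px,"r in/out",r,cc[1])
    return back(f,[px],.068)[0][:2],px
def pointer(f,hub,th=None,lo=.05,hi=.135):
    """bar's centre line from its mask (z=0.08): returns angle deg, lateral offset at hub, width"""
    for d in env.trace(f,"pointer"):
        v,u=np.nonzero(d["mask"]);
        if len(u)<100: continue
        P=back(f,np.c_[u,v],.082)[:,:2]-hub
        r=np.hypot(*P.T);
        Q=P[(r>.11)]; 
        if len(Q)<10: continue
        a=np.arctan2(*Q.mean(0)[::-1])
        for _ in range(4):
            e=np.array([np.cos(a),np.sin(a)]);n=np.array([-e[1],e[0]])
            s=P@e;t=P@n;k=(s>lo)&(s<hi)&(abs(t)<.014)
            # centre per bin
            b=np.arange(lo,hi,.004);i=np.digitize(s[k],b)
            S,T=zip(*[(s[k][i==j].mean(),(t[k][i==j].min()+t[k][i==j].max())/2) for j in np.unique(i) if (i==j).sum()>2])
            m,c=np.polyfit(S,T,1);a+=np.arctan(m)
        return np.degrees(a),c,d["mask"],s.max()
    return None
E
python3 - <<'E'
from h import *
out=[]
for n,hub0 in(("top",(.49,-.008)),("scene",(.5,-.012))):
    f=env.grab_frame(n);im=f["image"].copy()
    b,px=ball(f);print(n,"ball",b)
    # silver cap on head top
    hp=pointer(f,np.array(hub0)); print("pointer",hp and (hp[0],hp[1],hp[3]))
    for nm,col in(("ball",(0,0,255)),("pointer",(0,255,0)),("hub",(255,0,0)),("shutter",(0,255,255)),("stand",(255,0,255))):
        for d in env.trace(f,nm)[:3]:
            c=cv2.findContours(d["mask"].astype(np.uint8),0,1)[0];cv2.drawContours(im,c,-1,col,1)
            m=d["mask"];v,u=np.nonzero(m);print(nm,round(d["score"],2),m.sum(),u.mean().round(1),v.mean().round(1))
    im=im[100:340,170:550] if n=="top" else im[160:400,90:470]
    out.append(cv2.resize(im,None,fx=2,fy=2,interpolation=0)[:,:760])
    cv2.imwrite(f"pics/{n}1.png",out[-1])
E
```

```text
top ball None
pointer (np.float64(120.2104976994139), np.float64(-0.0012623624399234678), np.float64(0.14069430846206912))
ball 0.88 944 196.0 198.8
ball 0.62 825 248.7 141.9
ball 0.55 870 322.5 107.8
pointer 0.91 1583 333.8 286.0
hub 0.89 3268 337.9 283.4
shutter 0.72 290 492.5 259.7
stand 0.77 3463 337.2 283.4
ball px (np.float64(366.8333333333333), np.float64(308.5)) r in/out 14.181398 21.213302612304688
scene ball [0.72616501 0.0597119 ]
pointer (np.float64(120.75860273887754), np.float64(0.0042144936649691185), np.float64(0.1442170368120166))
ball 0.66 1023 365.9 314.0
ball 0.66 1033 420.5 309.2
ball 0.64 889 427.1 248.6
pointer 0.9 1346 281.3 232.5
pointer 0.67 8021 169.8 313.6
hub 0.77 2848 281.2 246.9
shutter 0.88 309 155.8 264.7
shutter 0.53 1074 365.6 313.3
shutter 0.18 473 340.7 207.4
stand 0.75 2877 281.5 247.0
```

View pics/top1.png

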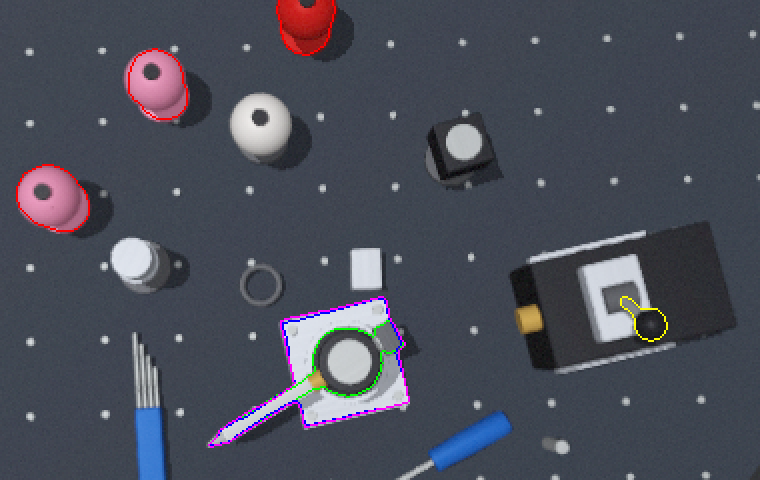

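```bash
cat >> h.py <<'E'
def blob(f,px,thr,z,half=30,maxdark=False):
    """bright low-sat blob containing/near px -> inscribed circle centre on plane z"""
    im=f["image"];hsv=cv2.cvtColor(im,cv2.COLOR_BGR2HSV)
    m=((hsv[...,2]>thr)&(hsv[...,1]<60)).astype(np.uint8)
    w=np.zeros_like(m);x,y=int(px[0]),int(px[1]);w[y-half:y+half,x-half:x+half]=1;m*=w
    cs=cv2.findContours(m,0,1)[0]
    c=max([c for c in cs if cv2.pointPolygonTest(c,(float(px[0]),float(px[1])),True)>-6],key=cv2.contourArea)
    dt=cv2.distanceTransform(cv2.drawContours(np.zeros_like(m),[c],-1,1,-1),cv2.DIST_L2,5)
    v,u=np.nonzero(dt>dt.max()-.7);q=(u.mean(),v.mean())
    return back(f,[q],z)[0][:2],q,dt.max(),cv2.minEnclosingCircle(c)
def lever(f,z=.21):
    d=env.trace(f,"shutter")[0];m=d["mask"].astype(np.uint8)
    dt=cv2.distanceTransform(m,cv2.DIST_L2,5);v,u=np.nonzero(dt>dt.max()-.7)
    return back(f,[[u.mean(),v.mean()]],z)[0]
E
python3 - <<'E'
from h import *
for n,bp,cp in(("top",(300,163),(344,281)),("scene",(366,306),(277,229))):
    f=env.grab_frame(n)
    print(n,"ball",*[blob(f,bp,t,.068) for t in(140,170)],sep="\n ")
    h=blob(f,cp,130,.111,16);print(" cap",h)
    p=pointer(f,h[0]);print(" ptr",p[0],p[1],p[3])
    print(" lever",lever(f,.205))
    g=cv2.cvtColor(f["image"],cv2.COLOR_BGR2GRAY)
    if n=="top":
        q=np.array([[282,321],[386,298],[409,402],[306,427]])/2+[170,100]
        P=back(f,q,.012)[:,:2];print(" plate",P,P.mean(0),[np.degrees(np.arctan2(*(b-a)[::-1])) for a,b in zip(P,np.roll(P,-1,0))])
        q=np.array([[530,262],[643,234],[556,370],[673,344]])/2+[170,100]
        print(" box strip",back(f,q,.12)[:,:2])
        q=np.array([[580,266],[640,256],[655,330],[598,342]])/2+[170,100]
        print(" block",back(f,q,.145)[:,:2])
E
```

```text
top
 ball
 (array([0.72768708, 0.06135148]), (np.float64(299.6), np.float64(161.2)), np.float32(14.387598), ((299.3670654296875, 161.27456665039062), 15.007676124572754))
 (array([0.72909681, 0.06248832]), (np.float64(299.0), np.float64(160.5)), np.float32(13.396898), ((299.0, 160.78846740722656), 14.12613582611084))
 cap (array([ 0.49399822, -0.01723798]), (np.float64(344.5), np.float64(280.5)), np.float32(10.596899), ((344.0418395996094, 280.48406982421875), 11.236286163330078))
 ptr 119.87904323314345 -0.002059520803759132 0.14721557348510797
 lever [ 0.51794688 -0.26324619  0.205     ]
 plate [[ 0.53663668  0.04424294]
 [ 0.55729518 -0.06125424]
 [ 0.45264094 -0.08084881]
 [ 0.43042263  0.02272951]] [ 0.49424886 -0.01878265] [np.float64(-78.92051844276595), np.float64(-169.3952031039912), np.float64(102.10689710683862), np.float64(11.450231624652314)]
 box strip [[ 0.58007261 -0.18469464]
 [ 0.60328494 -0.28871537]
 [ 0.48141441 -0.20368282]
 [ 0.50245503 -0.31015593]]
 block [[ 0.57306067 -0.22348586]
 [ 0.58070966 -0.27702636]
 [ 0.51470131 -0.2865928 ]
 [ 0.50526762 -0.23596934]]
scene
 ball
 (array([0.72616221, 0.06104663]), (np.float64(367.4), np.float64(308.2)), np.float32(14.581398), ((367.36956787109375, 307.978271484375), 15.20759105682373))
 (array([0.7243601 , 0.06413074]), (np.float64(368.2), np.float64(306.8)), np.float32(13.181398), ((368.024658203125, 307.32958984375), 14.627983093261719))
 cap (array([ 0.49327462, -0.0167518 ]), (np.float64(276.77777777777777), np.float64(228.44444444444446)), np.float32(7.5906997), ((276.77777099609375, 229.0), 9.276387214660645))
 ptr 118.68597238804195 -0.00024399932664360136 0.14757249120510807
 lever [ 0.51693388 -0.26356683  0.205     ]
```

```bash
cat >> h.py <<'E'
HUB=np.array([.4937,-.0172])
def fp(th,d,r=.105,z=.066):
    a=np.radians(th);e=np.array([np.cos(a),np.sin(a)]);n=np.array([-e[1],e[0]])
    return [*(HUB+r*e+d*n),z]
def rot(th): return [-90,0,th]
def report(f=None):
    for n,bp,cp in(("top",(300,163),(344,281)),("scene",(366,306),(277,229))):
        f=env.grab_frame(n)
        try:
            b=blob(f,bp,120,.068);h=blob(f,cp,130,.111,16)[0];p=pointer(f,HUB)
            print(n,"ball",b[0],b[2],"cap",h,"ballang",np.degrees(np.arctan2(*(b[0]-HUB)[::-1])),"ptr",p and (p[0],p[1],p[3]))
        except Exception as ex: print(n,"ERR",ex)
    return f
E
python3 - <<'E'
from h import *
# feasibility of the whole path
for th in(120,105,90,75,60,45,30,18): print(th,env.inverse_kinematics(fp(th,22e-3),rot(th)))
env.gripper_to(0.0)
env.goto(fp(120,.042,z=.16),rot(120))
env.move_straight(fp(120,.042),rate=.1,force_limit=8)
s=env.read_state();print(s["position"],s["force"],s["clock"])
for th in(120,112,97,82,67,52,37,30):
    hit=env.move_straight(fp(th,.022),rot(th),rate=.06,force_limit=8)
    s=env.read_state();print(th,hit,s["force"].round(2),s["clock"])
    if hit: break
f=env.grab_frame("top");cv2.imwrite("pics/top2.png",f["image"][100:340,170:490])
p=pointer(f,HUB);print(p and p[:2])
E
```

```text
120 [ 30.44153556  14.34759552 -38.32734567   0.         -37.32505881
  -0.44153556]
105 [ 30.69882764  16.46412857 -34.98603624   0.         -38.54983519
 -15.69882764]
90 [ 29.99835745  18.72176627 -31.2847212    0.         -39.99351253
 -29.99835745]
75 [ 28.5498366   20.95961671 -27.48928527   0.         -41.55109802
 -43.5498366 ]
60 [ 26.54702151  23.05070012 -23.84000165   0.         -43.10929823
 -56.54702151]
45 [ 2.41554371e+01  2.48937659e+01 -2.05488984e+01 -2.54444375e-14
 -4.45573357e+01 -6.91554371e+01]
30 [ 2.15138163e+01  2.64070268e+01 -1.77987572e+01 -2.54444375e-14
 -4.57942160e+01 -8.15138163e+01]
18 [ 1.93003884e+01  2.73359124e+01 -1.60906163e+01 -2.54444375e-14
 -4.65734713e+01 -9.13003884e+01]
[0.40526148 0.05298898 0.06641705] [-0.13211832 -0.61693875  0.17619756] 7.6833
120 False [ 0.29 -1.03  0.71] 8.1667
112 False [-0.57  0.4   0.21] 8.5667
97 False [-0.53  0.29 -0.37] 9.1833
82 False [-0.32 -0.49 -0.64] 9.8
67 False [0.19 0.76 0.17] 10.4167
52 False [-1.06  0.07  0.28] 11.0333
37 False [-0.31  0.59  0.18] 11.65
30 False [ 0.84 -0.1  -0.73] 12.0167
None
```

View pics/top2.png

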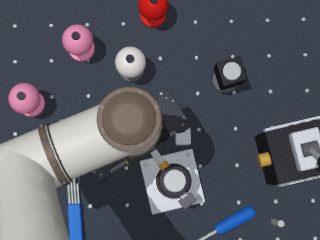

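```bash
python3 - <<'E'
from h import *
f=env.grab_frame("scene");cv2.imwrite("pics/scene2.png",cv2.resize(f["image"][160:400,150:470],None,fx=2,fy=2))
for d in env.trace(f,"pointer"): print(d["score"],d["mask"].sum())
p=pointer(f,HUB);print(p and (p[0],p[1],p[3]))
E
```

```text
0.71 19
0.68 1131
0.53 7885
(np.float64(27.71794005519707), np.float64(0.004972068472119211), np.float64(0.15074746425842905))
```

View pics/scene2.png

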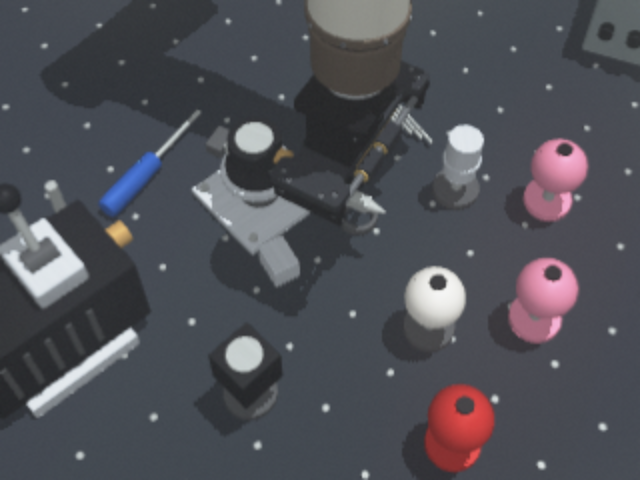

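```bash
python3 - <<'E'
from h import *
f=env.grab_frame("scene")
t=back(f,[[150+385/2,160+212/2]],.077)[0][:2]-HUB;print(np.degrees(np.arctan2(t[1],t[0])),np.hypot(*t))
t=back(f,[[150+460/2,160+0]],.077)
E
```

```text
33.13989117979846 0.15406960770195635
```

```bash
python3 - <<'E'
from h import *
for th in(23,16.5):
    hit=env.move_straight(fp(th,.022),rot(th),rate=.05,force_limit=8); print(hit)
env.move_straight(fp(th,.04),rate=.1)
env.move_straight(fp(th,.04,z=.2),rate=.2)
q=np.array(env.read_state()["joint_positions"]);q2=q.copy();q2[0]+=50;env.set_joints(q2)
f=report()
g=env.grab_frame("top");cv2.imwrite("pics/top3.png",cv2.resize(g["image"][120:320,250:410],None,fx=3.5,fy=3,interpolation=2))
a=f["image"][200:350,240:420];cv2.imwrite("pics/both3.png",np.hstack([cv2.resize(g["image"][130:310,270:390],(400,600),interpolation=2),cv2.resize(a,(400,333),interpolation=2)[:600] if 0 else cv2.copyMakeBorder(cv2.resize(a,(400,333),interpolation=2),0,267,0,0,0)]))
print(env.read_state()["clock"])
E
```

```text
False
False
top ball [0.72709897 0.06155861] 14.796898 cap [ 0.49399822 -0.01723798] ballang 18.64655339974767 ptr (np.float64(20.062797096418475), np.float64(-0.0007890194166769557), np.float64(0.14774802640607038))
scene ball [0.72616221 0.06104663] 15.0 cap [ 0.49327462 -0.0167518 ] ballang 18.603200451616363 ptr (np.float64(18.80298281222551), np.float64(-0.00035013668270510856), np.float64(0.15067904272937022))
16.3167
```

View pics/both3.png

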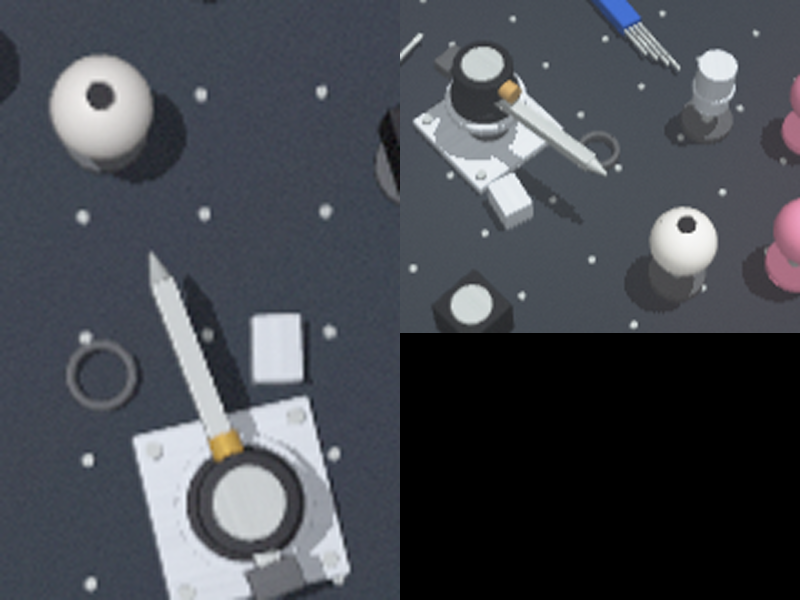

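```bash
python3 - <<'E'
from h import *
A=lambda v:np.degrees(np.arctan2(v[1],v[0]))
for n,t,b,c in(("top",(315.6,206.2),(300.4,162),(344.6,280.5)),("scene",(331.8,278.3),(240+283.5/2.222,200+242/2.222),(240+82.5/2.222,200+63/2.222))):
    f=env.grab_frame(n);T=back(f,[t],.077)[0][:2];B=back(f,[b],.068)[0][:2];H=back(f,[c],.111)[0][:2]
    print(n,T,B,H,"tip ang",A(T-H),"ball ang",A(B-H),"tip->ball",A(B-T),np.hypot(*(T-H)))
    for h in(H,):
        for z in(.077,.082,.084):
            for lo,hi in((.045,.125),(.06,.13)):
                P=pointer(f,h,lo=lo,hi=hi);print(P[0],P[1],P[3])
            break
E
```

```text
top [0.63735073 0.03234706] [0.72607114 0.05983035] [ 0.49399379 -0.01742085] tip ang 19.14499605796309 ball ang 18.410967005786834 tip->ball 17.211631096845384 0.1517499844750248
19.35404526988785 0.0006181319705045774 0.1518278743001235
19.458244370845453 0.0004643300500339556 0.15182875134365384
scene [0.63737755 0.03245353] [0.72764876 0.06049999] [ 0.4934168  -0.01600333] tip ang 18.60311535335436 ball ang 18.0877375738923 tip->ball 17.25955624776395 0.15189721296939787
20.066159329811672 -0.003447587555185494 0.150494962937267
20.586802895401316 -0.003960316765109563 0.1504473225384652
```

```bash
python3 - <<'E'
from h import *
th=15.75
env.goto(fp(th,.04,z=.2),rot(th))
env.move_straight(fp(th,.04),rate=.15,force_limit=8)
print(env.move_straight(fp(th,.022),rate=.04,force_limit=8))
env.move_straight(fp(th,.04),rate=.1)
env.move_straight(fp(th,.04,z=.25),rate=.25)
q=np.array(env.read_state()["joint_positions"]);q[0]+=40;env.set_joints(q)
f=report();g=env.grab_frame("top");a=f["image"][200:350,240:420]
cv2.imwrite("pics/both4.png",np.hstack([cv2.resize(g["image"][130:310,270:390],(400,600),interpolation=2),cv2.copyMakeBorder(cv2.resize(a,(400,333),interpolation=2),0,267,0,0,0)]))
print(env.read_state()["clock"], env.inverse_kinematics([.455,-.275,.3],[-90,0,101.3]), env.inverse_kinematics([.455,-.275,.3],[-90,0,11.3]))
E
```

```text
False
top ball [0.72709897 0.06155861] 14.796898 cap [ 0.49399822 -0.01723798] ballang 18.64655339974767 ptr (np.float64(18.439118255584383), np.float64(-0.00012062493519476911), np.float64(0.14890655745311154))
scene ball [0.72616221 0.06104663] 15.0 cap [ 0.49327462 -0.0167518 ] ballang 18.603200451616363 ptr (np.float64(17.48641374353577), np.float64(-0.00047655980257629225), np.float64(0.14917642207027776))
23.0083 [-13.6564627   10.18569839  -4.95007608   0.         -74.86422554
  24.9564627 ] [-13.6564627   10.18569839  -4.95007608   0.         -74.86422554
 -65.0435373 ]
```

View pics/both4.png

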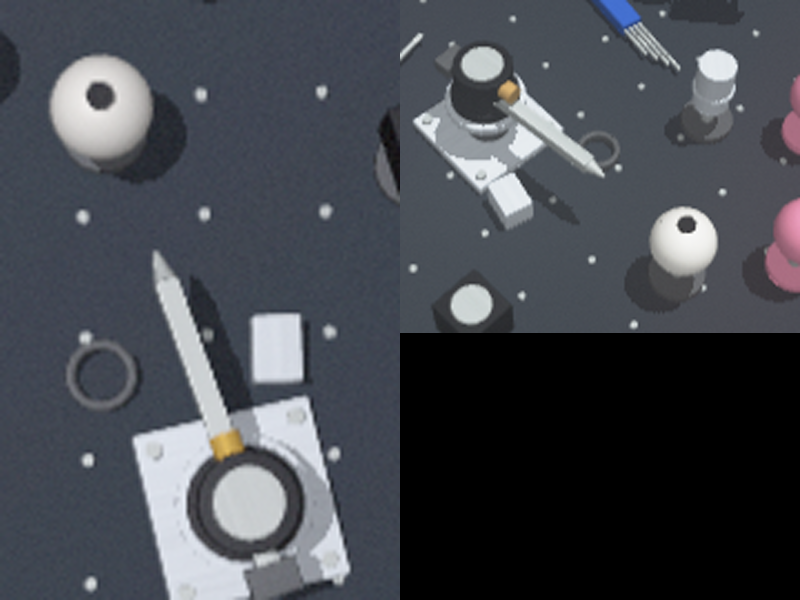

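```bash
python3 - <<'E'
from h import *
a=np.radians(11.3);ex=np.array([np.cos(a),np.sin(a)]);K=np.array([.5175,-.2634])
P=lambda s,z:[*(K+s*ex),z]
o=[-90,0,101.3]
env.goto(P(-.05,.29),o)
env.move_straight(P(-.05,.187),rate=.15,force_limit=8)
print(env.move_straight(P(-.02,.187),rate=.08,force_limit=6))
hit=env.move_straight(P(.055,.187),rate=.05,force_limit=6)
s=env.read_state();print(hit,s["position"],(s["position"][:2]-K)@ex,s["force"],s["clock"])
f=env.grab_frame("scene");cv2.imwrite("pics/scene5.png",cv2.resize(f["image"][180:380,60:300],None,fx=2.5,fy=2.5))
E
```

```text
False
True [ 0.55637519 -0.2552588   0.18582355] 0.03971681827967571 [-2.2990725  -0.42889591  3.88315697] 27.9417
```

View pics/scene5.png

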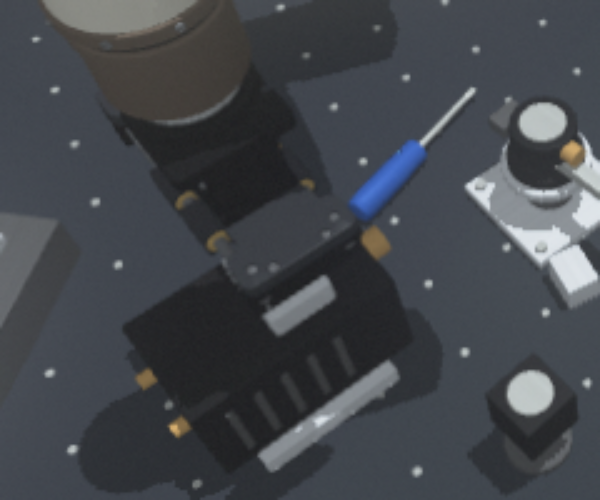

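```bash
python3 - <<'E'
from h import *
a=np.radians(11.3);ex=np.array([np.cos(a),np.sin(a)]);K=np.array([.5175,-.2634])
P=lambda s,z:[*(K+s*ex),z]
hit=env.move_straight(P(.058,.187),rate=.04,force_limit=14)
s=env.read_state();print(hit,s["position"],(s["position"][:2]-K)@ex,s["force"],s["clock"])
env.move_straight(P(.0,.187),rate=.15)
env.move_straight(P(-.03,.3),rate=.2)
q=np.array(env.read_state()["joint_positions"]);q[0]+=75;env.set_joints(q)
out=[]
f=report();g=env.grab_frame("top");print("lever",lever(f,.205),lever(g,.205),env.read_state()["clock"])
cv2.imwrite("pics/both6.png",np.hstack([cv2.resize(g["image"][130:310,270:540],(450,300),interpolation=2),cv2.resize(f["image"][180:360,90:330],(350,300),interpolation=2)]))
E
```

```text
True [ 0.55633546 -0.25510214  0.18566509] 0.03970855655699541 [-4.68874286 -0.77625599  3.40811855] 28.2917
top ball [0.72709897 0.06155861] 14.796898 cap [ 0.49399822 -0.01723798] ballang 18.64655339974767 ptr (np.float64(18.09276339577691), np.float64(0.0007045895678777732), np.float64(0.153167012657744))
scene ball [0.72616221 0.06104663] 15.0 cap [ 0.49327462 -0.0167518 ] ballang 18.603200451616363 ptr (np.float64(16.446112968509794), np.float64(0.001215446598687906), np.float64(0.15072889219612595))
lever [ 0.57682795 -0.24892998  0.205     ] [ 0.57759385 -0.24910769  0.205     ] 32.2083
```

View pics/both6.png

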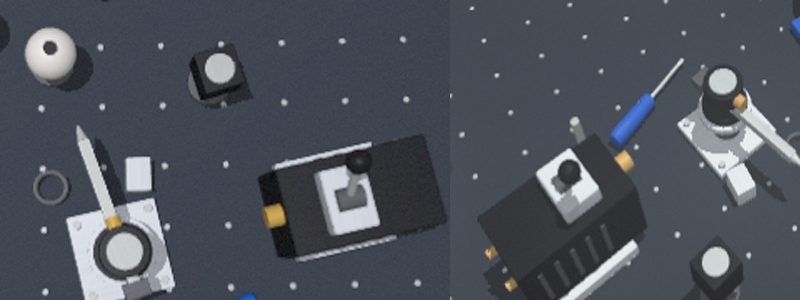

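```bash
python3 - <<'E'
from h import *
A=lambda v:np.degrees(np.arctan2(v[1],v[0]))
for n,t,b,c in(("top",(270+155.5/3.333,206.2),(300.4,162),(344.6,280.5)),("scene",(240+603/2.222-180,200+176/2.222),(240+283.5/2.222,200+242/2.222),(240+82.5/2.222,200+63/2.222))):
    f=env.grab_frame(n)
    T,B,H=[back(f,[p],z)[0][:2] for p,z in((t,.077),(b,.068),(c,.111))];print(n,A(T-H),A(B-H))
env.close_job()
E
```

```text
top 18.427442240495903 18.410967005786834
scene 17.773002431331392 18.0877375738923
the job is handed in; nothing more can be done
```

I pushed the pointer clockwise with the closed fingertip, past the beam dump, until it pointed at the white ball. I checked it with the cameras and gave it one small correction. Then I pushed the shutter lever over to its +x side, backed off and handed the job in at about 32 s.

**Pointer:** the last check from tip positions read off the pictures gave 18.43° against 18.41° for the ball (top camera), and 17.8° against 18.1° (scene camera). So it points at the ball to within about 0.3°. The automatic fit of the pointer bar was noisier and disagreed more: 18.1° (top) and 16.4° (scene) against about 18.6° for the ball. I trusted the tip readings because the scene fit is skewed by the visible side of the bar.

**Shutter:** the knob moved about 61 mm and ended about 34 mm past the estimated pivot, where a fully open lever should be. A second, harder push did not move it further, so I take it to be at its stop. A full swing from 0 would be 67 mm, so either the lever started slightly above 0 or the measurement is a few millimetres off.

**Everything else:** the measured ball and turret positions were the same before and after. The cube camera, mount block and lens ring looked unmoved in the last pictures. I did not re-measure the other loose items (dump, screwdriver, hex keys, spare post) at the end.

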